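# Put the rinsed finish beaker on the drying rack

## Robot

A 7-joint arm with a two-finger parallel gripper is mounted at the origin on the work surface. World frame = base frame: x ahead of the robot, y to its left, z up, the work surface at z = 0. Lengths are in m, angles in rad, forces in N, time in s.
With the tool pointing down it reaches from about 0.4 to 0.85 m from the base axis. Payload 6.9 kg.
Tool frame: the origin (TCP) lies midway between the tips of the shut fingers; the grasp point (between the pads) lies behind it (ctrl.pinch_z is the z of the grasp point in the tool frame, in m); z points along the fingers, y is the direction in which the jaws open and shut (so a half turn about z gives the same grasp; the last joint's range is limited). The gripper opens to 85 mm and grips with 20 to 120 N. Pads are 22 mm wide; open, the fingers measure 114 mm over their backs; the gripper's body (76 mm by 85 mm) begins 54 mm behind the grasp point. The pads swing forward as they close: fully open they stand 13 mm farther back than shut.
Start: joints at [-1.05, 0.507, -0.238, 1.5, 0.126, 1.149, -0.155], TCP at [0.252, 0.572, 0.231] pointing down, gripper open.
Joint ranges: [-3.08, 3.08], [-0.24, 2.05], [-1.43, 1.35], [0, 2.5], [-1.52, 4.66], [0.17, 1.96], [-2.89, 2.89]. Speed limits (rad/s): [2.39, 2.39, 3.14, 3.14, 3.14, 3.14, 3.14].

## Interface

Orientations are given as a unit quaternion [w, x, y, z].
In Python, from station import ctrl, get_state, vision, ticket, models gives the robot as it stands. Calls block until the motion is done:
- ctrl.movep(position, orientation): joint-space move of the TCP to a pose.
- ctrl.movel(position, frame=None, max_speed=0.15): straight line of the TCP; frame=None keeps the orientation; max_speed is the mean speed in m/s.
- ctrl.set_joints(angles): joint-space move.
- ctrl.ungrasp() and ctrl.close_gripper(force=None): open the fingers fully, or close them until they stop; force is the grip in N (None keeps the last).
- ctrl.pause(seconds).
- ctrl.ik(position, orientation): joint angles nearest the present ones, or None.
- get_state(): the state.
- vision.grab_frame(name): name is "scene" or "top" or "wrist"; returns (picture, depth): 400x640x3 uint8, blue, green, red; 400x640 float32, m along the optical axis (not along the pixel's ray), 0 where there is no reading.
- vision.camera_info(name): a dict with "mtx" (3x3 intrinsics, pixels), "R" (3x3) and "t" (3): a world point X has camera coordinates R X + t; the wrist camera has in their place "hand_eye" (4x4, takes a point from camera to tool coordinates, whose origin is the TCP and whose axes are the flange's). Camera axes: x right, y down, z forward; pixel columns grow to the right and rows downward; lengths in m; the calibration is good to about 2 mm. A picture is of the moment at which its call begins: read the wrist's pose just before it. camera_info takes no time and is no camera call.
A pose or a line that the arm cannot do raises ctrl.Unreachable and nothing moves.
- ticket.close_job(): hands the job in, once; it reports no verdict.
Trained networks look in the newest picture that a camera, given by its name, has taken for a name from the list of things; names that differ only in an ending like _2 or _b are one class to them, and where a whole thing is asked for, a point or a joint stands for the part that bears it (a point fixed in the world has none). Each returns a list of dicts, best first, with "p" (0 to 1); they miss things now and then, are a little off and sometimes report something else, mostly with a low value. They report only what shows in the picture. A call takes as long as a camera call. They do not tell look-alikes from the thing itself.
- models.recognise(camera, target): "point" ([column, row] in pixels, amid what is visible of it).
- models.masks_of(camera, target): "mask" (400x640 bool, what is visible of it) and "point" ([column, row] in pixels, amid what is visible of it).
The state is a dict: "time": time; "qpos": joint angles; "qd": joint speeds; "tau": joint torques, N m; "tcp_pos": TCP position; "eef_rot": TCP orientation; "contact_force": force on the tool from outside, world axes, zero at the start; "wrist_torque": the same for the moment, N m; "width": finger opening in m.
Only numpy, scipy, OpenCV 4.12 (cv2) and the standard library are available. Lean on these libraries where they do the work, as an engineer would, in place of code of your own. Each camera call takes 0.05 s, during which the arm holds its last target. There are 200 camera calls.

## Task

The tall steel beaker has been rinsed and lies on the rubber draining mat. First push the drip tray of the drying rack fully home so that it will catch the drips, then turn the beaker mouth down and lower it gently over the tall peg until it rests on the peg's tip, hanging straight, and let go of it. Leave everything else on the bench where it is.

Things in the scene. Friction and masses are not known exactly. Their poses are not given: they have to be found in the camera images.
- beaker: The tall straight-sided stainless steel beaker (a plain cylinder open at one end): outer diameter 58 mm, inside diameter 53 mm, 105 mm long, bottom 4 mm thick, about 0.13 to 0.2 kg. Its origin is the centre of the outside of its closed bottom; its z axis runs along the beaker's axis from the bottom to the open mouth. It lies on its side on the draining mat, the mouth pointing more or less away from the robot, its axis 34.5 mm above the bench. It does not roll by itself.
- beaker_floor (a point): Centre of the beaker's inside floor, 4 mm from its origin along its z axis: this is what rests on the peg's tip.
- beaker_mouth (a point): Centre of the beaker's open mouth, 105 mm from its origin along its z axis.
- mat: Black ribbed rubber draining mat, 170 x 160 mm, 5.5 mm high, fixed to the bench. Origin at the centre of its underside; its x axis runs along the ribs. The beaker lies along the ribs at about y = +30 mm and a flat brush at about y = -52 mm in the mat's frame.
- rack: Stainless steel drying rack, fixed to the bench: a grid deck 130 mm deep (x) and 330 mm wide (y), its top 50 mm above the bench. Origin at the centre of its underside; its front (the side of the tray) faces along its -x axis, roughly to the robot. Three upright white pegs stand on the deck in a row along its y axis, at x = +10 mm and y = -110, 0 and +110 mm; which peg stands in which place varies.
- tray (a joint): How far the steel drip tray under the rack's deck stands out at the front, in m: 0 is fully home (against its stop), 0.09 fully out. It slides along the rack's x axis and stays where it is left; pushing takes about 3 N.
- tray_front (a point): Middle of the foremost edge of the drip tray: the rolled edge (a round bar of 10 mm diameter, 318 mm long along the rack's y axis) along the top of its front wall, 37 mm above the bench; the wall is 318 mm wide and goes from 4 to 36 mm above the bench. With the tray home this point is at x = -75 mm, y = 0 in the rack's frame.
- peg_tall: The tall peg: a white nylon post of 27 mm diameter, 125 mm high above the deck, its tip at 175 mm above the bench and bevelled to a flat of about 20 mm diameter. Empty. Fixed. Origin at the centre of its foot, on the deck; z up. Only this peg is long enough to hold the tall beaker's rim clear of the deck (by 24 mm).
- peg_tall_tip (a point): Centre of the flat tip of the tall peg.
- peg_short_a: A short peg, as the tall one but 85 mm high above the deck (tip 135 mm above the bench); the squat cup hangs on it. Origin at its foot.
- peg_short_b: The other short peg, 85 mm high above the deck, empty. Origin at its foot.
- short_cup: Bystander: a squat steel cup, 58 mm in diameter and 70 mm high, already drying upside down on the first short peg, its top 139 mm above the bench. Loose. Origin at the centre of its bottom (which is up); its z axis points down.
- brush: Bystander: flat brush, 170 mm long, 42 mm wide and 20 mm thick, lying on the mat beside the beaker, loose. Origin at the middle of its underside, x along its length.
- dye_bottle: Bystander: amber glass bottle with a black cap, 44 mm in diameter, 95 mm high, standing close to the right (-y) end of the rack, loose. Origin at the centre of its underside.
- hammer: Bystander: hammer 250 mm long lying at the front left, loose. Origin at the middle, on the bench; x along the handle towards the head.
- punch: Bystander: leather punch with a wooden grip, 135 mm long, lying at the front right of the rack, towards the robot, loose. Origin at the middle, on the bench; x along it.
- shoe_last: Bystander: green plastic shoe last, 256 mm long, 82 mm wide, 112 mm high, standing on its sole to the left of the rack, loose. Origin at the middle of its sole, x towards the toe.
- glue_tin: Bystander: bare metal tin, 86 mm in diameter, 110 mm high, standing at the back right, loose. Origin at the centre of its underside.
- thread_cone: Bystander: cone of grey thread, 64 mm in diameter at the foot, 150 mm high, standing at the back, loose. Origin at the centre of its underside.
Mind the look-alikes: they are no part of the job. What is shaped like the beaker but green or pink is not meant.

How it is judged:
By the outcome, as a careful person would: the job done as asked, in the order asked, and still so for the second after the job is handed in, with the robot touching nothing.
It also fails if it takes over 53 s, if anything falls off the work surface, if the arm or the gripper's body presses on something with over 40 N, if the wrist force passes 120 N, or if a joint passes its speed limit or range.

## Working session

There is one attempt and no reset: what is moved stays moved. The work goes in short steps, each a Python script; the robot and the scene stay as the last script left them, time stands still between calls to the robot, and variables do not carry over. Pictures are saved under pics/ and viewed, about 8 in all and at most 12, crops included, and the job is handed in when it is done.

```bash
ls; mkdir -p pics
cat > h.py <<'E'
import numpy as np, cv2
from station import ctrl, get_state, vision, ticket, models
def pts(name, depth, px):
    c=vision.camera_info(name); K=np.array(c["mtx"]); px=np.atleast_2d(px).astype(float)
    z=np.array([depth[int(v),int(u)] for u,v in px])
    P=np.c_[(px[:,0]-K[0,2])/K[0,0]*z,(px[:,1]-K[1,2])/K[1,1]*z,z]
    return (P-np.array(c["t"]).ravel())@np.array(c["R"])
def cloud(name, depth, mask):
    v,u=np.nonzero(mask&(depth>0)); return pts(name,depth,np.c_[u,v])
E
python3 - <<'E'
from h import *
for n in ("scene","top"):
    im,d=vision.grab_frame(n); cv2.imwrite(f"pics/{n}0.png",im); np.save(f"pics/{n}0.npy",d)
    for t in ("beaker","mat","tray_front","peg_tall","short_cup","brush","rack"):
        for r in models.masks_of(n,t)[:4]:
            if r["p"]<.2: continue
            P=cloud(n,d,r["mask"]); print(n,t,round(r["p"],2),np.round(r["point"]),r["mask"].sum(),P.min(0).round(3),P.max(0).round(3),np.median(P,0).round(3))
print(get_state(), ctrl.pinch_z)
E
```

```text
pics
scene beaker 0.91 [199. 178.] 435 [ 0.179 -0.513 -0.007] [ 0.339 -0.397  0.068] [ 0.29  -0.441  0.044]
scene beaker 0.65 [213. 237.] 532 [ 0.531 -0.399 -0.002] [ 0.654 -0.283  0.073] [ 0.61  -0.333  0.053]
scene beaker 0.64 [228. 191.] 428 [ 0.243 -0.355 -0.006] [ 0.42  -0.282  0.066] [ 0.377 -0.31   0.046]
scene mat 0.77 [215. 245.] 666 [ 0.48  -0.429 -0.008] [ 0.688 -0.244  0.026] [ 0.617 -0.335  0.003]
scene tray_front 0.75 [327. 220.] 1269 [ 0.416 -0.057 -0.004] [0.628 0.261 0.175] [0.483 0.072 0.019]
scene peg_tall 0.67 [337. 229.] 252 [0.586 0.078 0.045] [0.637 0.112 0.18 ] [0.624 0.093 0.114]
scene short_cup 0.82 [366. 230.] 460 [0.472 0.174 0.003] [0.655 0.245 0.148] [0.637 0.201 0.121]
scene brush 0.64 [194. 234.] 362 [ 0.459 -0.459 -0.003] [ 0.626 -0.343  0.056] [ 0.568 -0.409  0.022]
scene rack 0.66 [214. 243.] 673 [ 0.485 -0.43  -0.008] [ 0.691 -0.246  0.017] [ 0.618 -0.337  0.003]
scene rack 0.56 [327. 234.] 3304 [ 0.425 -0.075 -0.011] [0.685 0.261 0.175] [0.6   0.077 0.033]
top beaker 0.93 [467. 273.] 619 [ 0.217 -0.509 -0.007] [ 0.334 -0.396  0.065] [ 0.275 -0.438
[... 997 characters left out ...]
pos': array([-1.05053495,  0.50745584, -0.2376026 ,  1.50019228,  0.12571956,
        1.14891949, -0.15478989]), 'qd': array([-1.15526572e-03, -8.50651550e-04,  2.34929888e-05,  8.64305558e-04,
       -2.42526415e-05,  6.63204295e-04, -1.65040573e-03]), 'tau': array([ 2.04173189e-04, -6.20293021e+01, -2.18429983e+00, -2.49945062e+01,
        1.37380083e-02,  2.26291260e-03,  3.41129322e-06]), 'tcp_pos': array([0.25188088, 0.57198399, 0.23130518]), 'eef_rot': array([7.20672127e-06, 2.05899486e-01, 9.78573146e-01, 1.43390282e-06]), 'contact_force': array([-0.65935147,  0.22311991,  0.33971532]), 'wrist_torque': array([-0.0448641 , -0.01147828, -0.00215246]), 'width': 0.085371198524212} -0.0187
```

Run:
```python
import cv2
a=cv2.imread("pics/top0.png"); s=cv2.imread("pics/scene0.png")
cv2.imwrite("pics/v1.png",cv2.resize(a[100:320,140:500],None,fx=2.2,fy=2.2,interpolation=cv2.INTER_CUBIC))
cv2.imwrite("pics/v2.png",cv2.resize(s[130:350,140:460],None,fx=2.5,fy=2.5,interpolation=cv2.INTER_CUBIC))
```

```text
(no output)
```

View pics/v1.png

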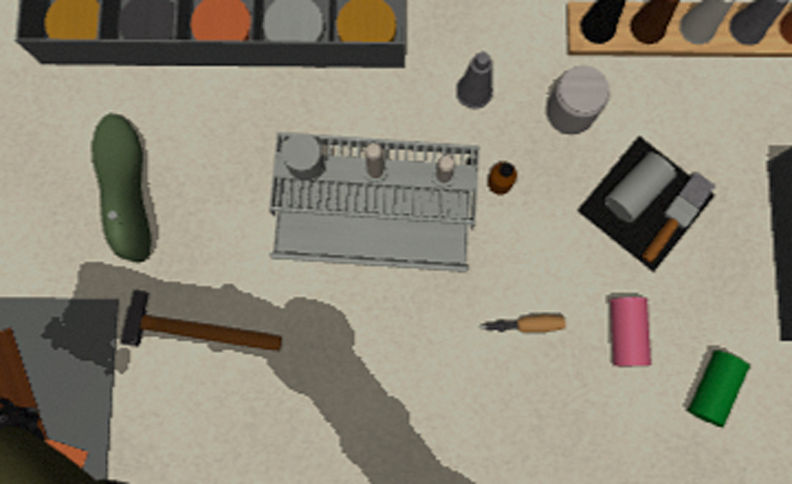

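View pics/v2.png

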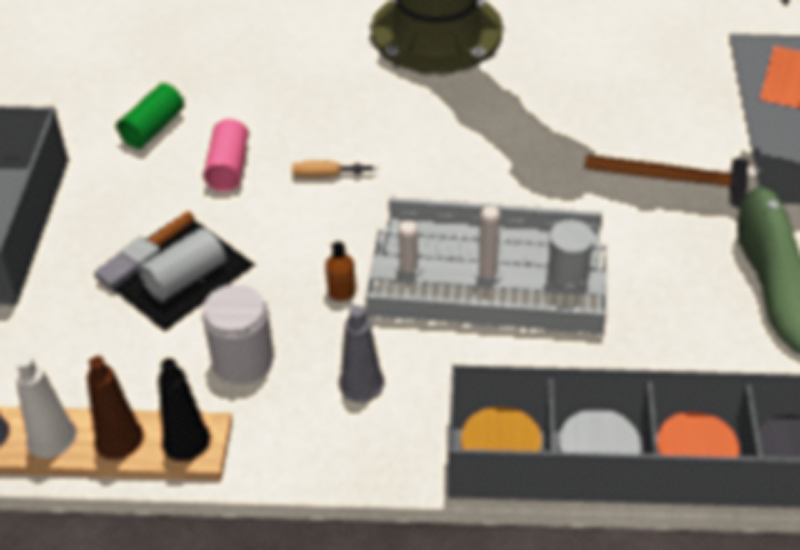

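The top view shows three beaker-shaped things: steel on the mat at (430,186), pink at (429,251) and green at (467,273). The steel one on the mat fits the description. The tall peg is the rack's middle one at (311,172), the cup is on the left one, and the tray stands out towards the robot. Next I fit the poses.

```bash
cat >> h.py <<'E'
from scipy.optimize import least_squares
from scipy.spatial.transform import Rotation as Ro
def fit_beaker(P):
    """axis line of lying cylinder r=.029, height .0345 -> centre, mouth dir"""
    P=P[(P[:,2]>.035)&(P[:,2]<.072)]
    c0=np.median(P,0)[:2]; dz=P[:,2]-.0345
    def res(p):
        n=np.array([-np.sin(p[2]),np.cos(p[2])]); return np.hypot((P[:,:2]-p[:2])@n,dz)-.029
    best=min((least_squares(res,[*c0,a],loss="soft_l1",f_scale=.002) for a in np.radians([-20,-40,-60])),key=lambda r:r.cost)
    a=best.x[2]; u=np.array([np.cos(a),np.sin(a)]); s=(P[:,:2]-best.x[:2])@u
    return best.x[:2]+u*np.mean(np.percentile(s,[1,99])),a,np.percentile(s,[1,99]),np.std(res(best.x))
E
python3 - <<'E'
from h import *
for n in ("scene","top"):
    im,d=vision.grab_frame(n)
    rs=models.masks_of(n,"beaker")
    for r in rs:
        P=cloud(n,d,r["mask"]); m=np.median(P,0)
        if m[0]>.5 and m[1]<-.2: c,a,s,e=fit_beaker(P); print(n,"beaker",c.round(4),np.degrees(a).round(1),np.diff(s),e)
    A=cloud(n,d,d>0)
    bx=lambda x0,x1,y0,y1,z0,z1: A[(A[:,0]>x0)&(A[:,0]<x1)&(A[:,1]>y0)&(A[:,1]<y1)&(A[:,2]>z0)&(A[:,2]<z1)]
    # brush
    B=[r for r in models.masks_of(n,"brush") if r["p"]>.2]
    for r in B[:2]:
        P=cloud(n,d,r["mask"]); Q=P[(P[:,2]>.014)&(P[:,2]<.035)]; print(n,"brush",r["p"],cv2.minAreaRect(Q[:,:2].astype(np.float32)))
    def circ(P,r0):
        f=least_squares(lambda p:np.hypot(P[:,0]-p[0],P[:,1]-p[1])-r0,P[:,:2].mean(0)+[0,0],loss="soft_l1",f_scale=.002); return f.x.round(4),len(P)
    print("tip",bx(.57,.65,.06,.13,.170,.182)[:,:3].mean(0).round(4), circ(bx(.57,.65,.06,.13,.07,.168),.0135))
    print("cup top",bx(.57,.66,.16,.25,.134,.145).mean(0).round(4),"cup side",circ(bx(.57,.66,.16,.25,.08,.132),.029))
    print("short",bx(.55,.65,-.06,.03,.129,.142).mean(0).round(4),circ(bx(.55,.65,-.06,.03,.07,.13),.0135))
    F=bx(.40,.52,-.08,.27,.028,.046)
    print("tray",len(F),np.polyfit(F[:,1],F[:,0],1),F[:,1].min(),F[:,1].max())
    D=bx(.5,.72,-.1,.3,.045,.055); print("deck",cv2.minAreaRect(D[:,:2].astype(np.float32)))
for q in ([0,0,1,0],[0,1,0,0]): print(ctrl.ik([.42,.1,.03],q))
i=vision.camera_info("wrist"); print(np.round(i["hand_eye"],3),i["mtx"])
E
```

```text
scene beaker [ 0.597 -0.338] -43.2 [0.10075106] 0.0037191243492182705
scene brush 0.61 ((0.5517974495887756, -0.3985867500305176), (0.04551851376891136, 0.17006146907806396), 52.59431838989258)
tip [0.619  0.0931 0.1735] (array([0.6145, 0.0929]), 164)
cup top [0.6235 0.2025 0.1384] cup side (array([0.6215, 0.2031]), 188)
short [ 0.6119 -0.0168  0.1333] (array([ 0.607 , -0.0165]), 105)
tray 308 [0.06185877 0.46627264] -0.05410376305125601 0.25903172678196956
deck ((0.606397271156311, 0.0806986466050148), (0.35462677478790283, 0.13925287127494812), 86.61200714111328)
top beaker [ 0.5939 -0.3338] -43.9 [0.10308] 0.003894628016763918
top brush 0.56 ((0.5461528897285461, -0.3961043059825897), (0.04181598126888275, 0.17078617215156555), 53.153564453125)
tip [0.6128 0.0949 0.1738] (array([0.6142, 0.0949]), 66)
cup top [0.6196 0.2048 0.1387] cup side (array([0.6207, 0.2047]), 69)
short [ 0.6059 -0.0139  0.1344] (array([ 0.6076, -0.0147]), 39)
tray 248 [0.06135619 0.46133853] -0.05379768619842651 0.2612996666215864
deck ((0.6029560565948486, 0.08039569854736328), (0.3604334592819214, 0.13152286410331726), 86.5085678100586)
[-0.16156497  0.52741297 -0.18478655  2.23573901  0.24192476  0.39629114
  1.02527564]
[-0.47371642  0.5427148   0.26622941  2.23943791 -0.35814973  0.39805434
 -1.48286638]
[[ 0.001 -0.966 -0.258  0.065]
 [ 1.     0.001 -0.     0.001]
 [ 0.    -0.258  0.966 -0.142]
 [ 0.     0.     0.     1.   ]] [[311.91620935   0.         322.7772333 ]
 [  0.         311.91620935 202.49913164]
 [  0.           0.           1.        ]]
```

```bash
cat >> h.py <<'E'
YAW=np.radians(-3.55); XR=np.array([np.cos(YAW),np.sin(YAW),0]); YR=np.array([-np.sin(YAW),np.cos(YAW),0])
RACK=np.array([.6043,.0946,0])
def wxyz(R): return np.roll(Ro.from_matrix(R).as_quat(),1)
def rk(x,y,z): return RACK+x*XR+y*YR+np.array([0,0,z])
E
python3 - <<'E'
from h import *
q=wxyz(np.c_[-XR,YR,[0,0,-1]])
ctrl.close_gripper(force=40); print(get_state()["time"])
ctrl.movep(rk(-.182,0,.12),q); print(get_state()["time"])
ctrl.movel(rk(-.182,0,.024),max_speed=.2); s=get_state(); F0=s["contact_force"]; print(s["time"],F0.round(2),s["tcp_pos"])
ctrl.movel(rk(-.097,0,.024),max_speed=.1)
x=-.097
for i in range(14):
    s=get_state(); f=(s["contact_force"]-F0)@XR; print(s["time"],round(x,4),round(f,2))
    if f<-9 and i: break
    x+=.0015; ctrl.movel(rk(x,0,.024),max_speed=.03)
E
```

```text
1.8667
3.7083
4.3417 [ 0.43 -0.05  0.73] [0.42278952 0.10641751 0.02425118]
5.3417 -0.097 -0.3
5.5917 -0.0955 -0.08
5.8417 -0.094 -1.62
6.0917 -0.0925 -3.14
6.3417 -0.091 -1.87
6.5917 -0.0895 -2.27
6.8417 -0.088 -1.68
7.0917 -0.0865 -2.44
7.3417 -0.085 -5.79
7.5917 -0.0835 -9.04
```

Run:
```python
from h import *
x=-.0835
for i in range(2):
    x+=.0015; ctrl.movel(rk(x,0,.024),max_speed=.03); s=get_state(); print(s["time"],x,(s["contact_force"]@XR).round(2),(np.array(s["tcp_pos"])-RACK)@XR)
im,d=vision.grab_frame("top")
A=cloud("top",d,d>0)
for y0,y1 in ((-.06,.05),(.16,.27)):
    F=A[(A[:,0]>.42)&(A[:,0]<.56)&(A[:,1]>y0)&(A[:,1]<y1)&(A[:,2]>.028)&(A[:,2]<.044)]
    X=(F-RACK)@XR; print(len(F),np.percentile(X,[0,5,25,50,100]).round(4))
cv2.imwrite("pics/v3.png",cv2.resize(im[140:260,230:390],None,fx=4,fy=4,interpolation=cv2.INTER_CUBIC))
```

```text
7.8417 -0.082 -12.86 -0.08615329612310901
8.0917 -0.0805 -15.57 -0.08609451518508847
2 [-0.0656 -0.0654 -0.0645 -0.0634 -0.0611]
70 [-0.0766 -0.0756 -0.0733 -0.0711 -0.0557]
```

View pics/v3.png

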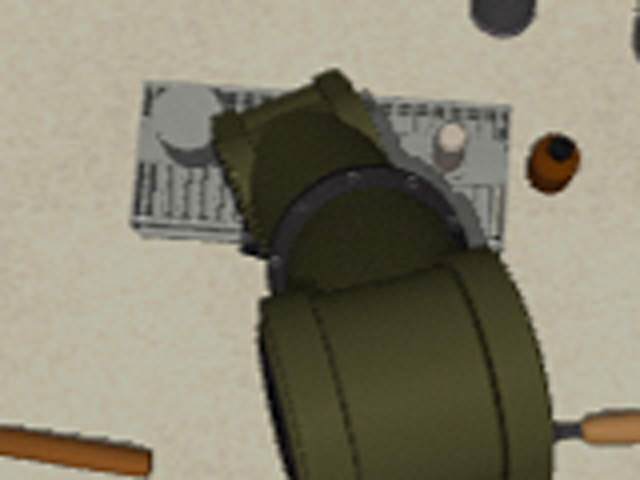

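The tray is home: it stopped hard at 15 N with the finger faces at rack x = −75 mm. Next I back off and search for a feasible grasp and place orientation.

```bash
cat >> h.py <<'E'
DN=np.array([0,0,-1.])
def Rtool(p,m,tau,s):
    z=np.cos(tau)*p+np.sin(tau)*m; y=s*np.cross(m,p); return np.c_[np.cross(y,z),y,z]
def tcp(grasp,R): return grasp-ctrl.pinch_z*R[:,2]
E
python3 - <<'E'
from h import *
ctrl.movel(rk(-.13,0,.026),max_speed=.2); ctrl.movel(rk(-.15,0,.16),max_speed=.3)
print(get_state()["time"],get_state()["contact_force"].round(1))
u=lambda a:np.array([np.cos(a),np.sin(a),0])
a=np.radians(-43.5); m=u(a); O=np.array([.5955,-.336,.0345])-.0525*m; g=.035
tip=np.array([.6143,.094,0])
for tau in np.radians([0,15,25,35,45]):
  for s in (1,-1):
    R=Rtool(DN,m,tau,s); G=O+g*m
    j=[ctrl.ik(tcp(G,R)-b*R[:,2],wxyz(R)) for b in (0,.12)]
    if j[0] is None: print(np.degrees(tau),s,"no grasp"); continue
    print(np.degrees(tau).round(),s,"grasp",j[0].round(2),None if j[1] is None else "ok")
    for hd in np.radians([-50,-25,-3.5,20,45]):
        E=Rtool(u(hd),DN,tau,s)
        k=[ctrl.ik(tcp(tip+[0,0,z-g],E),wxyz(E)) for z in (.179,.310)]
        if all(x is not None for x in k): print("   ",np.degrees(hd).round(),k[0].round(2),k[1].round(2))
E
```

```text
9.1417 [ 0.  -1.1 -0.6]
0.0 1 grasp [ 0.44  0.78  0.06  1.61 -0.06  0.75  1.34] ok
    -50.0 [-0.7   1.06 -0.11  2.01  1.52  1.67  1.64] [-0.65  0.82 -0.21  2.03  1.53  1.74  1.86]
    -25.0 [-0.78  1.11  0.08  2.38  1.96  1.64  1.22] [-0.7   0.78 -0.03  2.41  1.98  1.61  1.54]
    45.0 [ 1.04  1.54 -1.23  2.34  3.77  0.59  2.66] [ 1.02  1.14 -1.23  2.37  3.85  0.69  2.22]
0.0 -1 grasp [-0.07  1.1   1.15  1.62 -1.08  1.17 -0.98] ok
    -50.0 [-1.16  1.2   0.62  2.02  1.32  1.02 -1.44] [-1.11  0.9   0.55  2.04  1.39  1.19 -1.25]
    -25.0 [-0.56  1.11 -0.24  2.38  1.96  1.9  -1.79] [-0.4   0.82 -0.5   2.41  1.97  1.91 -1.46]
    45.0 [ 1.04  1.54 -1.23  2.34  3.77  0.59 -0.48] [ 1.02  1.14 -1.23  2.37  3.85  0.69 -0.93]
15.0 1 grasp [0.39 0.71 0.07 1.86 0.13 0.33 1.13] ok
    -50.0 [-0.62  0.9  -0.21  2.04  1.5   1.49  1.78] [-0.55  0.67 -0.31  2.    1.45  1.56  2.04]
    -25.0 [-0.68  0.88 -0.03  2.4   2.04  1.39  1.45] [-0.58  0.56 -0.17  2.35  1.92  1.3   1.83]
    45.0 [ 0.99  1.27 -1.23  2.36  3.42  0.53  2.69] [ 1.02  0.88 -1.23  2.31  3.78  0.46  2.  ]
15.0 -1 grasp [-0.17  1.0
[... 2525 characters left out ...]
0.72  2.86] [-0.06  0.24 -0.04  2.19  4.4   0.18  0.51]
    45.0 [ 0.84  0.85 -1.22  2.19  1.9   0.25 -2.56] [ 0.19  0.33 -0.1   2.05 -1.24  0.59  0.34]
45.0 -1 grasp [ 0.41  0.78 -0.14  2.28  2.56  0.76  1.76] ok
    -50.0 [-0.99  0.73  0.65  1.98  0.78  0.52 -0.5 ] [-0.84  0.47  0.36  1.85  0.83  0.89 -0.37]
    -25.0 [ 0.22  0.85 -1.23  2.21  1.73  1.45 -0.81] [-0.78  0.33  0.36  2.07  1.17  0.52 -0.32]
    -4.0 [ 0.41  0.79 -1.23  2.34  1.99  1.14 -0.61] [ 0.43  0.37 -1.03  2.18  1.63  0.66 -0.3 ]
    20.0 [ 0.66  0.79 -1.22  2.34  2.24  0.72 -0.29] [ 0.79  0.44 -1.22  2.18  1.69  0.33  0.14]
    45.0 [ 0.84  0.85 -1.22  2.19  1.9   0.25  0.58] [ 0.8   0.46 -0.97  2.04 -0.58  0.28  2.87]
```

```bash
cat >> h.py <<'E'
def u(a): return np.array([np.cos(a),np.sin(a),0])
def wcloud(st,d,mask):
    i=vision.camera_info("wrist"); K=np.array(i["mtx"]); H=np.array(i["hand_eye"])
    v,uu=np.nonzero(mask&(d>0)); z=d[v,uu]
    P=np.c_[(uu-K[0,2])/K[0,0]*z,(v-K[1,2])/K[1,1]*z,z]@H[:3,:3].T+H[:3,3]
    R=Ro.from_quat(np.roll(st["eef_rot"],-1)).as_matrix()
    return P@R.T+np.array(st["tcp_pos"])
TAU=np.radians(20); GR=.033
E
python3 - <<'E'
from h import *
m=u(np.radians(-43.5)); G=np.array([.5955,-.336,.0345])+(GR-.0525)*m
R=Rtool(DN,m,TAU,1); print(ctrl.ik(tcp(G,R),wxyz(R)))
ctrl.ungrasp()
ctrl.movep(tcp(G,R)-.14*R[:,2]+[0,0,.02],wxyz(R))
st=get_state(); im,d=vision.grab_frame("wrist"); print(st["time"],st["tcp_pos"])
np.save("pics/w.npy",d); vis=im.copy()
for t in ("beaker","brush"):
    for r in models.masks_of("wrist",t)[:2]:
        P=wcloud(st,d,r["mask"]); print(t,r["p"],np.round(r["point"]),P.min(0).round(3),P.max(0).round(3))
        if t=="beaker": print(fit_beaker(P))
        else:
            Q=P[(P[:,2]>.014)&(P[:,2]<.035)]; print(cv2.minAreaRect(Q[:,:2].astype(np.float32)), Q[:,2].max())
        vis[r["mask"]]=vis[r["mask"]]//2+np.array([0,0,120] if t=="beaker" else [120,0,0],np.uint8)
cv2.imwrite("pics/v4.png",vis)
E
```

```text
[0.33746928 0.69584938 0.11255361 1.94935077 0.25739011 0.17597804
 0.97742642]
11.425 [ 0.55194807 -0.29208181  0.16834286]
beaker 0.93 [141.  18.] [ 0.366 -0.357 -0.002] [ 0.415 -0.289  0.061]
(array([ 0.39351609, -0.30116837]), np.float64(0.16594914278243444), array([0.06372608, 0.10523295]), np.float64(0.003683738616091735))
beaker 0.73 [318. 195.] [ 0.537 -0.426 -0.001] [ 0.675 -0.277  0.065]
(array([ 0.59405621, -0.33230418]), np.float64(-0.7642661736036317), array([-0.18623172, -0.08340829]), np.float64(0.003925509030390173))
brush 0.68 [240. 205.] [ 0.475 -0.463 -0.001] [ 0.63  -0.337  0.027]
((0.5468558073043823, -0.3947696089744568), (0.04210134595632553, 0.1701819896697998), 54.202972412109375) 0.02684027844576012
brush 0.46 [632. 141.] [ 0.736 -0.1   -0.001] [ 0.789 -0.071  0.025]
((0.7590936422348022, -0.09217868745326996), (0.00668723788112402, 0.03557314723730087), 69.6141586303711) 0.025384406482819616
```

View pics/v4.png

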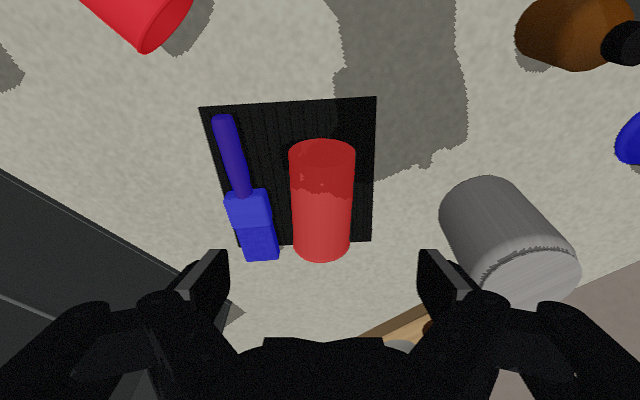

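Beaker (318,195) and brush (240,205) show clearly. The brush's narrow handle end is beside the place I will grasp. I'll check the ends in one enlarged crop.

Run:
```python
from h import *
im,d=vision.grab_frame("wrist"); c=im[90:290,190:410]
cv2.imwrite("pics/v5.png",cv2.resize(cv2.convertScaleAbs(c,alpha=1.3),None,fx=2.7,fy=2.7,interpolation=cv2.INTER_CUBIC))
print(d[135:265:6,322].round(3))
for t in (14,16,18):
    t=np.radians(t); m=u(np.radians(-43.7)); R=Rtool(DN,m,t,1); G=np.array([.5945,-.3335,.036])+(GR-.0525)*m
    E=Rtool(u(np.radians(-25)),DN,t,1)
    print(ctrl.ik(tcp(G,R),wxyz(R)).round(3),[ctrl.ik(tcp(np.array([.6143,.094,z-GR]),E),wxyz(E)).round(2) for z in (.31,.179)])
```

```text
[0.295 0.286 0.276 0.265 0.257 0.248 0.247 0.25  0.254 0.257 0.26  0.265
 0.268 0.27  0.275 0.277 0.    0.287 0.291 0.295 0.3   0.304]
[0.383 0.704 0.068 1.859 0.102 0.351 1.146] [array([-0.16,  0.68, -0.83,  2.35,  1.89,  1.71,  1.98]), array([-0.29,  0.98, -0.63,  2.4 ,  1.99,  1.84,  1.67])]
[0.363 0.699 0.088 1.891 0.122 0.293 1.119] [array([-0.14,  0.65, -0.83,  2.34,  1.88,  1.65,  2.01]), array([-0.29,  0.95, -0.63,  2.4 ,  1.99,  1.79,  1.69])]
[0.341 0.695 0.113 1.922 0.143 0.233 1.09 ] [array([-0.13,  0.63, -0.83,  2.33,  1.86,  1.59,  2.04]), array([-0.28,  0.91, -0.63,  2.39,  1.98,  1.73,  1.72])]
```

View pics/v5.png

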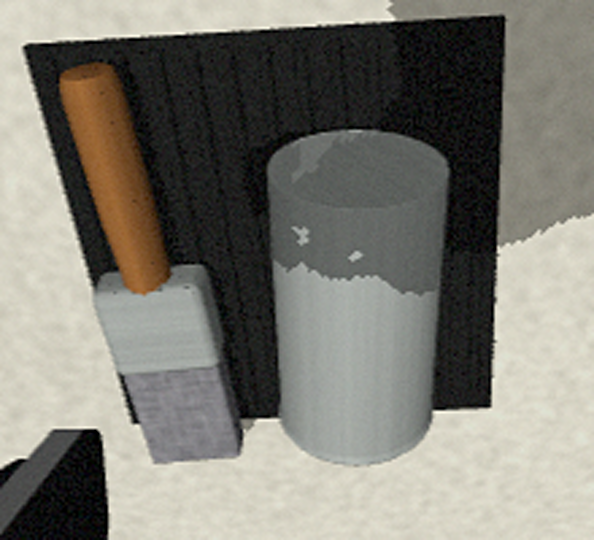

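The crop shows the flat closed bottom facing the robot at crop (358,165), with plain steel colour, so this is the right beaker and its mouth points away. Next I grasp and lift it.

```bash
sed -i 's/^TAU=.*/TAU=np.radians(16); GR=.033/' h.py
python3 - <<'E'
from h import *
m=u(np.radians(-43.7)); R=Rtool(DN,m,TAU,1); G=np.array([.5945,-.3335,.0345])+(GR-.0525)*m
T=tcp(G,R)+.004*R[:,2]
ctrl.movep(T-.07*R[:,2],wxyz(R)); ctrl.movel(T,max_speed=.12)
s=get_state(); F0=s["contact_force"]; print(s["time"],F0.round(2))
ctrl.close_gripper(force=60); s=get_state(); print(s["time"],s["contact_force"].round(2),s["width"])
ctrl.movel(T+[0,0,.16],max_speed=.2); s=get_state(); print(s["time"],(s["contact_force"]-F0).round(2),s["width"],s["qpos"].round(2))
for hd in (-10,-25,-40,-50):
    E=Rtool(u(np.radians(hd)),DN,TAU,1)
    for g in ([.48,-.1,.36],[.52,-.15,.36],[.55,-.05,.36],[.6143,.094,.29],[.6143,.094,.146]):
        k=ctrl.ik(tcp(np.array(g),E),wxyz(E)); print(hd,g,None if k is None else k.round(2))
E
```

```text
12.8167 [-0.6  0.  -0.3]
13.1917 [-2.14  2.02  6.8 ] 0.05656897450493444
14.1417 [ 0.1   0.12 -2.34] 0.057307024657276176 [0.38 0.49 0.06 1.75 0.1  0.64 1.16]
-10 [0.48, -0.1, 0.36] None
-10 [0.52, -0.15, 0.36] None
-10 [0.55, -0.05, 0.36] None
-10 [0.6143, 0.094, 0.29] [ 0.2   0.73 -1.23  2.49  2.14  1.72  2.2 ]
-10 [0.6143, 0.094, 0.146] None
-25 [0.48, -0.1, 0.36] None
-25 [0.52, -0.15, 0.36] None
-25 [0.55, -0.05, 0.36] None
-25 [0.6143, 0.094, 0.29] [-0.14  0.62 -0.83  2.33  1.87  1.62  2.04]
-25 [0.6143, 0.094, 0.146] [-0.29  0.95 -0.63  2.4   1.99  1.79  1.69]
-40 [0.48, -0.1, 0.36] None
-40 [0.52, -0.15, 0.36] None
-40 [0.55, -0.05, 0.36] [ 0.28  0.52 -1.22  2.38  1.66  1.76  2.14]
-40 [0.6143, 0.094, 0.29] [-0.99  0.6   0.36  2.14  1.53  1.06  2.02]
-40 [0.6143, 0.094, 0.146] [-0.98  0.91  0.36  2.19  1.66  1.01  1.62]
-50 [0.48, -0.1, 0.36] [-0.78  0.27  0.25  2.46  1.57  1.19  2.01]
-50 [0.52, -0.15, 0.36] [-0.62  0.3   0.3   2.42  1.75  1.09  2.  ]
-50 [0.55, -0.05, 0.36] [-0.77  0.37  0.24  2.26  1.51  1.18  2.11]
-50 [0.6143, 0.094, 0.29] [-0.85  0.63  0.15  1.99  1.35  1.27  2.13]
-50 [0.6143, 0.094, 0.146] [-0.91  0.9   0.25  2.04  1.4   1.12  1.82]
```

Run:
```python
from h import *
t=np.array(get_state()["tcp_pos"]); ctrl.movel(t+[0,0,.09],max_speed=.25)
E=Rtool(u(np.radians(-50)),DN,TAU,1); ctrl.movep(tcp(np.array([.55,-.05,.36]),E),wxyz(E))
s=get_state(); print(s["time"],s["qpos"].round(2),s["width"])
E=Rtool(u(np.radians(-25)),DN,TAU,1)
ctrl.movep(tcp(np.array([.6143,.094,.30]),E),wxyz(E))
s=get_state(); print(s["time"],s["qpos"].round(2),s["width"],s["contact_force"].round(2))
ims=[]
for n in ("scene","top"):
    im,d=vision.grab_frame(n); ims.append(im)
    for r in models.masks_of(n,"beaker"):
        P=cloud(n,d,r["mask"]); md=np.median(P,0)
        if md[2]>.15: print(n,r["p"],len(P),P.min(0).round(3),P.max(0).round(3)); np.save(f"pics/b_{n}.npy",P)
    A=cloud(n,d,d>0); np.save(f"pics/A_{n}.npy",A[(abs(A[:,0]-.61)<.12)&(abs(A[:,1]-.094)<.12)])
a=cv2.resize(ims[0][100:300,250:450],(400,400),interpolation=cv2.INTER_CUBIC); b=cv2.resize(ims[1][100:260,230:390],(400,400),interpolation=cv2.INTER_CUBIC)
cv2.imwrite("pics/v6.png",np.hstack([a,b]))
```

```text
15.9333 [-0.6   0.36  0.02  2.26  1.51  1.27  2.11] 0.05664091093823323
16.6417 [-0.65  0.48 -0.06  2.33  1.9   1.19  1.91] 0.05692284439863551 [ 0.56 -0.32 -1.66]
scene 0.72 589 [0.585 0.062 0.226] [0.648 0.12  0.338]
top 0.55 398 [0.582 0.068 0.254] [0.64  0.121 0.339]
```

View pics/v6.png

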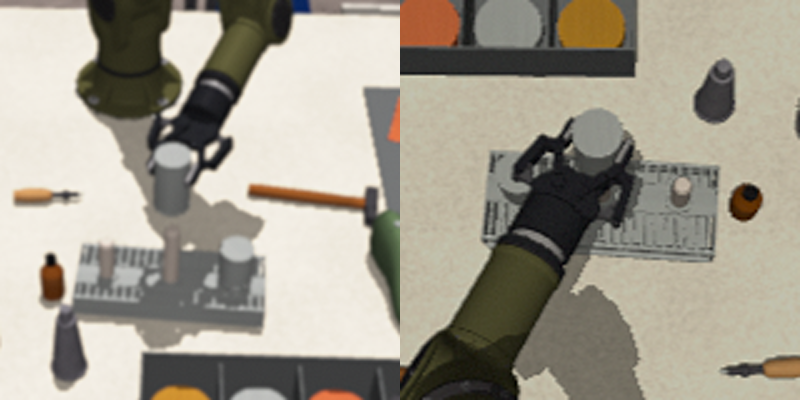

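The beaker hangs mouth down above the middle peg: scene half at (172,180) with the peg at (172,255). Next I fit its axis.

```bash
cat >> h.py <<'E'
def fit_hang(P,r=.029,lim=None):
    P=P-[0,0,0]; zt=np.percentile(P[:,2],98)
    S=P[P[:,2]<zt-.006] ; S=S[S[:,2]>P[:,2].min()+.004]; z0=S[:,2].mean()
    def res(p):
        a=np.array([p[2],p[3],1]); a/=np.linalg.norm(a); v=S-[p[0],p[1],z0]
        return np.linalg.norm(np.cross(v,a),axis=1)-r
    f=least_squares(res,[*P[:,:2].mean(0),0,0],loss="soft_l1",f_scale=.0015)
    T=P[P[:,2]>zt-.003]
    tp=least_squares(lambda p:0,[0]) if 0 else None
    return f.x[:2].round(4),z0.round(3),np.degrees(f.x[2:]).round(2),"top z",np.median(T[:,2]).round(4),"top c",((T.min(0)+T.max(0))/2)[:2].round(4),np.std(res(f.x)).round(4)
E
python3 - <<'E'
from h import *
for n in("scene","top"): print(n,fit_hang(np.load(f"pics/b_{n}.npy")))
s=get_state(); R=Ro.from_quat(np.roll(s["eef_rot"],-1)).as_matrix(); print(s["tcp_pos"],np.array(s["tcp_pos"])+ctrl.pinch_z*R[:,2])
E
```

```text
scene (array([0.6124, 0.091 ]), np.float64(0.282), array([-0.82,  0.01]), 'top z', np.float64(0.3346), 'top c', array([0.6147, 0.09  ]), np.float64(0.0038))
top (array([0.612 , 0.0919]), np.float64(0.311), array([-0.32, -1.96]), 'top z', np.float64(0.3353), 'top c', array([0.6099, 0.0942]), np.float64(0.005))
[0.6306195  0.08495518 0.29572892] [0.6143429  0.09259649 0.30086433]
```

Run:
```python
from h import *
t=np.array(get_state()["tcp_pos"])+[.0021,.0022,0]
ctrl.movel(t,max_speed=.1); ctrl.movel(t-[0,0,.10],max_speed=.12); print(get_state()["time"],get_state()["contact_force"].round(2))
ctrl.movel(t-[0,0,.146],max_speed=.06); ctrl.pause(.2)
s=get_state(); F0=s["contact_force"]; print(s["time"],F0.round(2),s["tcp_pos"],s["qpos"].round(2))
z=.146
for i in range(16):
    z+=.001; ctrl.movel(t-[0,0,z],max_speed=.02); s=get_state(); f=(s["contact_force"]-F0)
    print(round(s["time"],2),round(z,4),f.round(2))
    if np.linalg.norm(f)>2.5: break
```

```text
18.075 [ 0.32  0.01 -1.87]
19.1917 [-0.72  1.3  -1.69] [0.63278156 0.0871482  0.15021228] [-0.64  0.84 -0.07  2.39  2.03  1.38  1.51]
19.44 0.147 [ 0.1  -1.43  0.38]
19.69 0.148 [ 0.4  -1.43 -0.75]
19.94 0.149 [ 1.08 -1.51 -0.35]
20.19 0.15 [ 1.   -1.59  0.5 ]
20.44 0.151 [ 1.82 -1.14  0.49]
20.69 0.152 [ 0.79 -1.1  -0.6 ]
20.94 0.153 [ 0.64 -0.95  0.27]
21.19 0.154 [ 0.65 -2.33  0.24]
21.44 0.155 [ 1.83 -1.2   0.49]
21.69 0.156 [-2.85  0.31  7.58]
```

Run:
```python
from h import *
t=np.array(get_state()["tcp_pos"])
ctrl.movel(t+[0,0,.0006],max_speed=.02); ctrl.pause(.2); s=get_state(); print(s["time"],s["contact_force"].round(2))
for n in ("scene","top"):
    im,d=vision.grab_frame(n)
    for r in models.masks_of(n,"beaker"):
        P=cloud(n,d,r["mask"]); md=np.median(P,0)
        if md[2]>.08 and md[1]>0: print(n,r["p"],fit_hang(P))
    if n=="scene": a=cv2.resize(im[150:300,270:420],(600,600),interpolation=cv2.INTER_CUBIC)
cv2.imwrite("pics/v7.png",a)
```

```text
22.1417 [-0.75  1.79 -1.5 ]
scene 0.85 (array([0.6144, 0.0936]), np.float64(0.135), array([ 0.25, -0.13]), 'top z', np.float64(0.1813), 'top c', array([0.621 , 0.0937]), np.float64(0.0054))
top 0.83 (array([0.6137, 0.0945]), np.float64(0.156), array([-1.09, -1.51]), 'top z', np.float64(0.1818), 'top c', array([0.6137, 0.0946]), np.float64(0.0077))
```

View pics/v7.png

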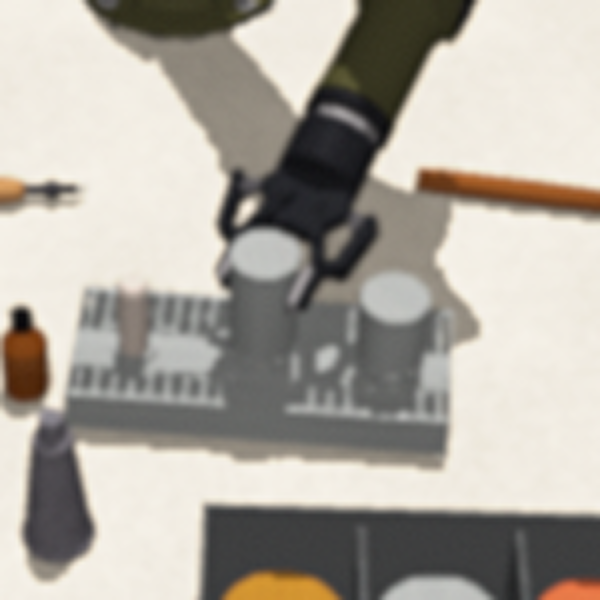

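Beaker at crop (262,300) sits over the peg, centred to about 1 mm. The weight is back on the gripper, so I set it down again and release at contact.

Run:
```python
from h import *
t=np.array(get_state()["tcp_pos"]); z=0
R=Ro.from_quat(np.roll(get_state()["eef_rot"],-1)).as_matrix()
for i in range(10):
    z+=.0005; ctrl.movel(t-[0,0,z],max_speed=.02); s=get_state(); print(round(s["time"],2),round(z,4),s["contact_force"].round(2))
    if s["contact_force"][2]>1: break
ctrl.pause(.2); print(get_state()["contact_force"].round(2))
ctrl.ungrasp(); ctrl.pause(.2); s=get_state(); print(s["time"],s["contact_force"].round(2),s["width"])
p=np.array(s["tcp_pos"]); ctrl.movel(p-.09*R[:,2],max_speed=.12); s=get_state(); print(s["time"],s["contact_force"].round(2))
ctrl.movel(np.array(s["tcp_pos"])-.06*XR+[0,0,.1],max_speed=.25); print(get_state()["time"])
for n in ("scene","top"):
    im,d=vision.grab_frame(n)
    for tt in ("beaker","short_cup"):
      for r in models.masks_of(n,tt)[:4]:
        P=cloud(n,d,r["mask"]); md=np.median(P,0)
        if md[2]>.08 and md[1]>0: print(n,tt,r["p"],fit_hang(P))
    A=cloud(n,d,d>0)
    F=A[(A[:,0]>.42)&(A[:,0]<.56)&(A[:,1]>-.06)&(A[:,1]<.27)&(A[:,2]>.028)&(A[:,2]<.044)]
    X=(F-RACK)@XR; print("tray",len(F),np.percentile(X,[1,5,25,50]).round(4))
    cv2.imwrite(f"pics/e_{n}.png",im)
a=cv2.resize(cv2.imread("pics/e_scene.png")[150:300,270:420],(400,400),interpolation=cv2.INTER_CUBIC); b=cv2.resize(cv2.imread("pics/e_top.png")[130:290,230:390],(400,400),interpolation=cv2.INTER_CUBIC)
cv2.imwrite("pics/v8.png",np.hstack([a,b]))
```

```text
22.59 0.0005 [ 0.54 -0.65 -0.54]
22.84 0.001 [-1.67  0.31  2.27]
[-2.61  1.38  3.78]
23.6417 [-0.41  0.35 -0.46] 0.08515642851475985
24.5417 [-0.09 -0.28 -0.05]Traceback (most recent call last):
  File "<stdin>", line 10, in <module>
station.Unreachable: the arm cannot follow that straight line within its joint ranges
```

Run:
```python
from h import *
p=np.array(get_state()["tcp_pos"]); print(p)
try: ctrl.movel(p+[0,0,.06],max_speed=.2)
except Exception as e: print(e)
for n in ("scene","top"):
    im,d=vision.grab_frame(n)
    for tt in ("beaker","short_cup"):
      for r in models.masks_of(n,tt)[:4]:
        P=cloud(n,d,r["mask"]); md=np.median(P,0)
        if md[2]>.08 and md[1]>0: print(n,tt,r["p"],fit_hang(P))
    A=cloud(n,d,d>0)
    F=A[(A[:,0]>.42)&(A[:,0]<.56)&(A[:,1]>-.06)&(A[:,1]<.27)&(A[:,2]>.028)&(A[:,2]<.044)]
    X=(F-RACK)@XR; print("tray",len(F),np.percentile(X,[1,5,25,50]).round(4))
    cv2.imwrite(f"pics/e_{n}.png",im)
a=cv2.resize(cv2.imread("pics/e_scene.png")[150:300,270:420],(400,400),interpolation=cv2.INTER_CUBIC); b=cv2.resize(cv2.imread("pics/e_top.png")[130:290,230:390],(400,400),interpolation=cv2.INTER_CUBIC)
cv2.imwrite("pics/v8.png",np.hstack([a,b])); print(get_state()["time"])
```

```text
[0.55474795 0.12337246 0.16493699]
scene beaker 0.59 (array([0.6143, 0.0939]), np.float64(0.133), array([ 0.18, -0.21]), 'top z', np.float64(0.1814), 'top c', array([0.6199, 0.092 ]), np.float64(0.0052))
scene short_cup 0.75 (array([0.6214, 0.2025]), np.float64(0.11), array([ 1.05, -0.9 ]), 'top z', np.float64(0.1415), 'top c', array([0.6267, 0.2024]), np.float64(0.0056))
tray 73 [-0.0735 -0.071  -0.0657 -0.0633]
top beaker 0.54 (array([0.6142, 0.0954]), np.float64(0.133), array([0.11, 0.26]), 'top z', np.float64(0.1806), 'top c', array([0.6126, 0.0961]), np.float64(0.0065))
top short_cup 0.78 (array([0.6205, 0.2032]), np.float64(0.121), array([-5.72, -2.22]), 'top z', np.float64(0.1425), 'top c', array([0.6004, 0.1994]), np.float64(0.0081))
tray 189 [-0.0757 -0.0751 -0.0734 -0.071 ]
25.2917
```

View pics/v8.png

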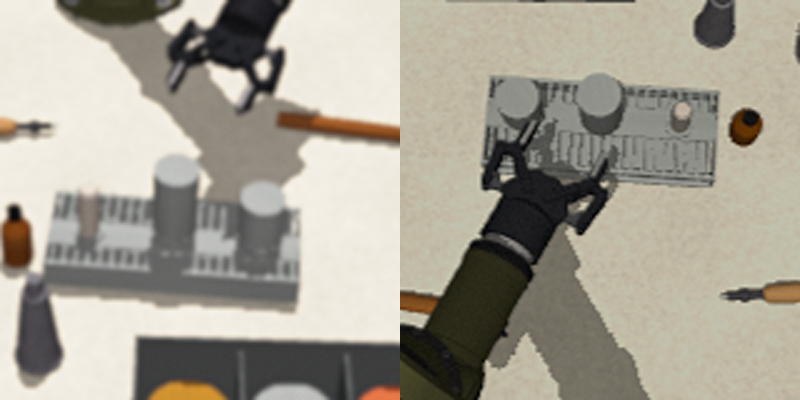

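The beaker hangs straight on the middle peg (scene half at (178,200), top half at (600,105)). The gripper is clear and the tray is home.

```bash
python3 -c "
from h import *
ctrl.pause(.3); print(ctrl and ticket.close_job(), get_state()['time'])"
```

```text
the job is handed in; nothing more can be done
the job is handed in; nothing more can be done
```

The job is done and handed in at about 26 s of the 53 s allowed; the hand-in reports no verdict. I pushed the tray home first, then gripped the steel beaker near its bottom, turned it mouth down, lowered it onto the tall middle peg and let go.

**Last checks:**
- **Tray:** it came up hard against its stop at about 15 N. Its front edge was measured at about −75 mm in the rack's frame (top camera), which is home.
- **Beaker:** its axis is within about 1 mm of the peg's, and it tilts less than 0.3°. Its top measured 181 mm against a nominal 179 mm. The short cup's top read 2–3 mm high in the same pictures, so I take this as camera bias.
- **Gripper:** it is open, and in the last pictures it stands clear of everything.
- **Bystanders:** the cup, dye bottle, hammer and punch looked undisturbed in the last pictures. I did not re-measure the brush, shoe last, glue tin or thread cone afterwards.

**What went less smoothly:**
- **Set-down:** it was done twice. The first contact read about 8 N. After I backed off 0.6 mm the weight was on the gripper again, so I lowered it until the force rose (about 4 N) before letting go.
- **Retreat:** one retreat line was refused as unreachable, without any motion, and I replaced it with a straight lift.
- **Short cup tilt:** the top camera's fit gave it a tilt of about 6°, where the scene camera gave about 1°. In that picture the gripper partly covers the cup, and it stands straight in the scene camera's picture, so I did not trust the 6°.

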